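Latch the deep tub on the shop counter

TASK

On the shop counter stand two white tubs with sliding lids. Close the draw latch on the deep one, whose latch stands open: first press its wire hook down so that it drops over the upright post of the keeper on the lid, then push the lever over and down until it lies flat, so that the latch draws the lid tight against the seal. Leave it hooked and shut.

Things in the scene. Friction and masses are not known exactly. Their poses are not given: they have to be found in the camera images.
- tub_lid (a joint): White sliding lid of the deep tub (300 x 200 mm, 130 mm high, fixed to the counter; the other tub is 85 mm high and already latched). Metres: 0.0085 = standing open, where the springy seal pushes it with 3 to 6 N; about 0 = drawn tight.
- latch_lever (a joint): Steel lever of the deep tub's latch, 80 x 30 mm, its pivot 20 mm above the tub's flat front deck. Radians: 0 = flat, pointing away from the lid; about 1.2 = standing open (stop at 1.22). It stays where left. Pushed along its arc on the upper face (the keeper's side) near the free end it takes 2 to 4 N and locks itself just before flat; pressing straight down on its standing end jams.
- lever_tip (a point): Point on the lever's upper face, 15 mm short of its free end. Axes turn with the lever: x from the free end to the pivot, y along the pivot axis, z out of the upper face. The pivot lies 65 mm along +x and 6.5 mm along -z from here. With the lever flat, z is up and x points to the keeper.
- hook_tab (a point): Centre of the top of the press tab (30 x 36 mm) that ends the latch's wire hook. The hook, a loop 42 mm wide, hinges on the lever; its 6 mm cross bar is 80 mm from that hinge, this point 18 mm farther and 10 mm higher. x points along the hook away from the lever, z out of the tab. It starts 30 to 43 degrees above level, held by a stiff hinge; 0.5 N on the tab moves it; nearly down it may sink.
- keeper (a point): Seat on the lid's keeper, a steel block with an upright post: where the centre of the hook's cross bar lies once hooked, on the block just beyond the post (22 mm wide, 6 mm thick, rising 12 mm above this point, on the lever's side). x points level away from the lever, z up; it moves with the lid. With the hook seated, the tab point lies 16 to 21 mm along x and 6 to 13 mm above.

How it is judged:
By the outcome, as a careful person would: the job done as asked, in the order asked, and still so for the second after the job is handed in, with the robot touching nothing.
It also fails if it takes over 35 s, if anything falls off the work surface, if the arm or the gripper's body presses on something with over 40 N, if the wrist force passes 120 N, or if a joint passes its speed limit or range.

ROBOT

A 6-joint arm with a two-finger parallel gripper is mounted at the origin on the work surface. World frame = base frame: x ahead of the robot, y to its left, z up, the work surface at z = 0. Lengths are in m, angles in rad, forces in N, time in s.
With the tool pointing down it reaches from about 0.3 to 0.875 m from the base axis. Payload 6.4 kg.
Tool frame: the origin (TCP) lies between the finger pads; the fingertips stand 19 mm ahead of it and the grasp point (between the pads) is the TCP; y points along the fingers, x is the direction in which the jaws open and shut, and the axes are right-handed (so a half turn about y gives the same grasp; the last joint's range is limited). The gripper opens to 85 mm and grips with 20 to 120 N. Pads are 22 mm wide; open, the fingers measure 114 mm over their backs; the gripper's body (76 mm by 85 mm) begins 54 mm behind the grasp point. The pads swing forward as they close: fully open they stand 13 mm farther back than shut.
Start: joints at [0.991, 0.181, 1.607, -0, 1.354, -0.206], TCP at [0.21, 0.535, 0.226] pointing down, gripper open.
Joint ranges: [-2.99, 2.99], [-0.89, 2.07], [0.3, 2.58], [-1.14, 4.28], [0, 2.63], [-3.12, 3.12]. Speed limits (rad/s): [2.57, 2.57, 3.01, 3.14, 3.14, 3.14].

INTERFACE

Orientations are given as a unit quaternion [x, y, z, w].
In Python, from cell import robot, solver, read_camera, ticket gives the robot as it stands. Calls block until the motion is done:
- robot.move_to(position, orientation): joint-space move of the TCP to a pose.
- robot.move_linear(position, speed=0.15, rotation=None, threshold=None): straight line of the TCP; rotation=None keeps the orientation; speed is the mean speed in m/s. With threshold (N) it stops when the force on the tool has changed by that much, and returns True; else False.
- robot.move_joints(angles): joint-space move.
- robot.command_gripper(opening, f_grip=None): finger opening in m; f_grip is the grip in N (None keeps the last); returns when the fingers have stopped.
- robot.hold(seconds).
- solver.ik(position, orientation): joint angles nearest the present ones, or None.
- robot.state(): the state.
- read_camera(name): name is "side" or "top" or "wrist"; returns a dict with "pixels" (384x512x3 uint8, blue, green, red), "z_map" (384x512 float32, m along the optical axis (not along the pixel's ray), 0 where there is no reading), "fov_y" (degrees; the focal length in pixels is half the picture's height over the tangent of half this angle, whatever the lens; pixels are square), "cx", "cy" (the principal point, pixels), "R" (3x3) and "t" (3): a world point X has camera coordinates R X + t; the wrist camera has in their place "hand_eye" (4x4, takes a point from camera to tool coordinates, whose origin is the TCP and whose axes are the tool frame's). Camera axes: x right, y down, z forward; pixel columns grow to the right and rows downward; lengths in m; the calibration is good to about 2 mm. A picture is of the moment at which its call begins: read the wrist's pose just before it.
A pose or a line that the arm cannot do raises robot.PlanningError and nothing moves.
- ticket.job_done(): hands the job in, once; it reports no verdict.
The state is a dict: "time_s": time; "joint_pos": joint angles; "qd": joint speeds; "joint_torque": joint torques, N m; "ee_pos": TCP position; "eef_rot": TCP orientation; "force": force on the tool from outside, world axes, zero at the start; "moment": the same for the moment, N m; "gripper_width": finger opening in m.
Only numpy, scipy, OpenCV 4.12 (cv2) and the standard library are available. Lean on these libraries where they do the work, as an engineer would, in place of code of your own. Each camera call takes 0.05 s, during which the arm holds its last target. There are 200 camera calls.

## Working session

There is one attempt and no reset: what is moved stays moved. The work goes in short steps, each a Python script; the robot and the scene stay as the last script left them, time stands still between calls to the robot, and variables do not carry over. Pictures are saved under pics/ and viewed, about 8 in all and at most 12, crops included, and the job is handed in when it is done.

```bash
ls; mkdir -p pics; python3 - <<'E'
from cell import robot, read_camera
import cv2,numpy as np,pickle
s=robot.state();print(s['time_s'],s['ee_pos'],s['eef_rot'],s['force'])
d={}
for n in('top','side'):
    c=read_camera(n);d[n]=c;cv2.imwrite(f'pics/{n}0.png',c['pixels']);print(n,c['fov_y'],c['cx'],c['cy'],c['R'],c['t'])
pickle.dump(d,open('d0.pkl','wb'))
cv2.imwrite('pics/both0.png',cv2.resize(np.vstack([d['top']['pixels'],d['side']['pixels']]),None,fx=.78,fy=.78))
E
```

```text
pics
0.0 [0.20962096 0.53481921 0.22477332] [ 0.5844436   0.39779749 -0.39896446 -0.58396078] [-0.16791336  0.38421319  0.03940073]
top 44.2191166060759 255.55731969933544 187.6584147497454 [[-0.02791084 -0.99958812  0.00667652]
 [-0.98474986  0.02634789 -0.17196948]
 [ 0.17172274 -0.01137452 -0.98507965]] [6.83016768e-05 6.02251650e-01 1.16738681e+00]
side 47.402862441121094 263.9215304091926 193.08584226828688 [[ 0.75832058 -0.65183513  0.00780148]
 [-0.42804285 -0.50692389 -0.74820284]
 [ 0.49165965  0.56403824 -0.66342418]] [-0.45277431  0.3790851   0.59957558]
```

View pics/top0.png

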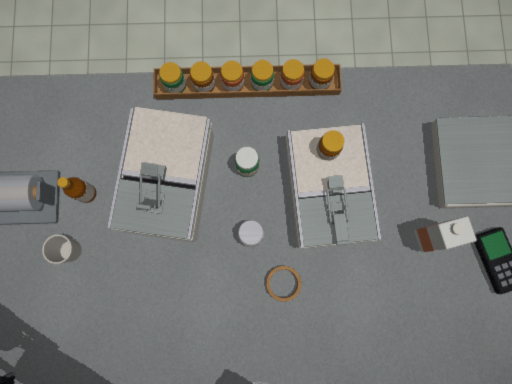

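View pics/side0.png

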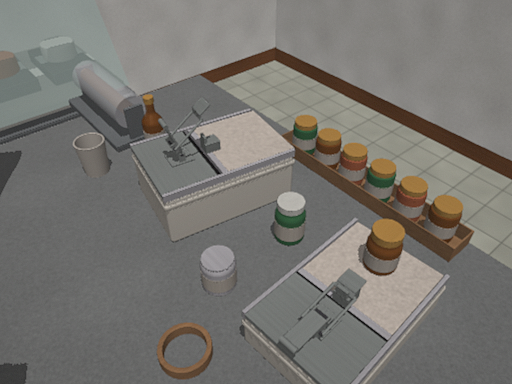

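```bash
cat > h.py <<'E'
import numpy as np,cv2,pickle
def world(c,u,v,z=None):
    f=192/np.tan(np.radians(c['fov_y']/2))
    z=c['z_map'][int(round(v)),int(round(u))] if z is None else z
    p=np.array([(u-c['cx'])*z/f,(v-c['cy'])*z/f,z]); return c['R'].T@(p-c['t'])
def proj(c,X):
    f=192/np.tan(np.radians(c['fov_y']/2)); p=c['R']@np.asarray(X)+c['t']
    return f*p[0]/p[2]+c['cx'],f*p[1]/p[2]+c['cy']
def onplane(c,u,v,h):
    o=-c['R'].T@c['t']; p=world(c,u,v,1.); return o+(p-o)*(h-o[2])/(p-o)[2]
def cloud(c):
    f=192/np.tan(np.radians(c['fov_y']/2)); z=c['z_map']; v,u=np.mgrid[:384,:512]
    P=np.stack([(u-c['cx'])*z/f,(v-c['cy'])*z/f,z],-1); return (P-c['t'])@c['R']
E
python3 - <<'E'
from h import *
d=pickle.load(open('d0.pkl','rb'))
t=d['top']['pixels'][100:245,100:220];s=d['side']['pixels'][85:205,120:300]
a=cv2.resize(t,None,fx=4,fy=4,interpolation=2);b=cv2.resize(s,None,fx=4.4,fy=4.4,interpolation=2)
cv2.imwrite('pics/ct.png',cv2.convertScaleAbs(a,alpha=1.4));cv2.imwrite('pics/cs.png',cv2.convertScaleAbs(b,alpha=1.4))
for n in d:
    P=cloud(d[n]);print(n)
    for (u,v) in ({'top':[(127,112),(207,120),(112,230),(193,237),(165,150),(130,210),(180,215),(300,300),(152,172),(150,205)],'side':[(250,150),(160,160),(200,107),(208,143),(190,125)]}[n]): print(u,v,P[v,u].round(4))
E
```

```text
top
127 112 [0.8325 0.3321 0.0012]
207 120 [0.76   0.0994 0.1346]
112 230 [ 0.508   0.3672 -0.0047]
193 237 [0.4776 0.1422 0.0786]
165 150 [0.689  0.204  0.1255]
130 210 [0.5421 0.2855 0.1315]
180 215 [0.5268 0.1663 0.1321]
300 300 [ 0.3133 -0.1235  0.0022]
152 172 [0.6114 0.2124 0.2341]
150 205 [0.5397 0.2182 0.224 ]
side
250 150 [0.6911 0.157  0.129 ]
160 160 [0.5243 0.2492 0.1301]
200 107 [0.6132 0.2156 0.2374]
208 143 [0.6185 0.207  0.1532]
190 125 [ 0.7492  0.5014 -0.0013]
```

View pics/ct.png

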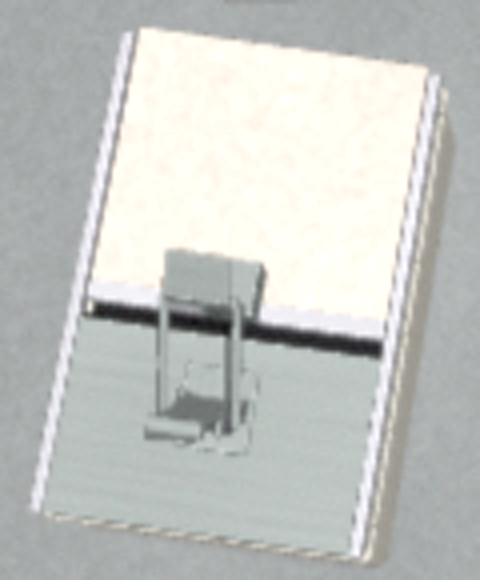

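View pics/cs.png

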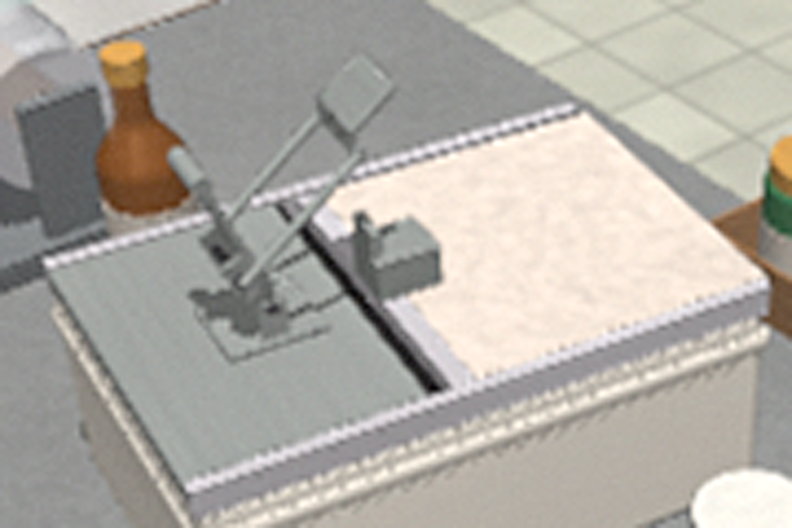

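```bash
python3 - <<'E'
from h import *
d=pickle.load(open('d0.pkl','rb'))
C=[]
for n in d:
    P=cloud(d[n]);m=(abs(P[...,2]-.130)<.01)&(P[...,0]>.45)&(P[...,0]<.85)&(P[...,1]>.05)&(P[...,1]<.37)
    m=cv2.morphologyEx(m.astype(np.uint8),cv2.MORPH_OPEN,np.ones((3,3),np.uint8))>0
    r=cv2.minAreaRect((P[m][:,:2]*1000).astype(np.float32));print(n,r,np.median(P[m][:,2]))
    tan=m
u=cv2.boxPoints(r)
# axis from rails in top
c=d['top']
L=[onplane(c,*p,.133)for p in((132.5,107.5),(108.7,228),(209.2,118.7),(189.5,239))]
for a,b in((0,1),(2,3)):
    e=L[a]-L[b];print('rail',np.degrees(np.arctan2(e[1],e[0])),np.linalg.norm(e))
print(np.linalg.norm(L[0]-L[2]),np.linalg.norm(L[1]-L[3]))
th=float(np.arctan2(*(L[0]-L[1]+L[2]-L[3])[[1,0]]));print('th',np.degrees(th))
ex=np.array([np.cos(th),np.sin(th)]);ey=np.array([-ex[1],ex[0]])
o=np.array([.6,.21])
for n in d:
    P=cloud(d[n]);m=(P[...,2]>.143)&(P[...,2]<.3)&(P[...,0]>.48)&(P[...,0]<.7)&(P[...,1]>.13)&(P[...,1]<.28)
    Q=P[m];q=np.c_[(Q[:,:2]-o)@ex,(Q[:,:2]-o)@ey,Q[:,2]]*1000
    print(n,len(q))
    # side elevation table
    for z0 in range(143,260,6):
        k=q[(q[:,2]>=z0)&(q[:,2]<z0+6)]
        if len(k):
            for s0 in range(-120,100,15):
                kk=k[(k[:,0]>=s0)&(k[:,0]<s0+15)]
                if len(kk)>1: print(f"  z{z0} s[{kk[:,0].min():.0f},{kk[:,0].max():.0f}] w[{kk[:,1].min():.0f},{kk[:,1].max():.0f}] n{len(kk)}")
E
```

```text
top ((636.9425659179688, 216.27090454101562), (200.7108917236328, 305.7928466796875), 80.21849822998047) 0.1299417684666716
side ((634.33203125, 216.74530029296875), (204.80307006835938, 306.2559509277344), 80.36441802978516) 0.12910756622645703
rail -9.778064678081979 0.3014895032809077
rail -9.580510987569877 0.29870188186750257
0.19237252614592862 0.19340651107874654
th -9.679746607691056
top 641
  z143 s[-45,-35] w[-6,30] n3
  z143 s[12,13] w[-3,21] n6
  z143 s[16,28] w[-3,-2] n3
  z143 s[31,43] w[-4,10] n8
  z149 s[-41,-36] w[-7,31] n6
  z149 s[12,14] w[-2,25] n7
  z149 s[17,29] w[-3,13] n31
  z149 s[30,45] w[-3,16] n40
  z149 s[45,46] w[1,13] n3
  z155 s[-52,-49] w[-3,-2] n2
  z155 s[-45,-37] w[-2,29] n4
  z155 s[12,13] w[2,21] n3
  z155 s[27,30] w[5,12] n3
  z155 s[30,42] w[-0,14] n7
  z155 s[45,46] w[-2,15] n2
  z161 s[-43,-40] w[-2,24] n10
  z161 s[12,14] w[1,18] n4
  z167 s[-58,-49] w[-11,3] n8
  z167 s[-44,-42] w[-2,25] n7
  z173 s[-59,-45] w[-11,34] n30
  z179 s[-57,-46] w[-11,31] n15
  z179 s[-45,-40] w[-11,34] n10
  z185 s[-54,-49] w[-2,26] n12
  z185 s[-40,-32] w[-11,3
[... 1456 characters left out ...]
,-31] w[-12,35] n22
  z185 s[-28,-28] w[-9,33] n2
  z191 s[-59,-55] w[-6,-0] n6
  z191 s[-36,-30] w[-9,33] n9
  z191 s[-29,-22] w[-11,33] n18
  z197 s[-63,-61] w[-3,18] n5
  z197 s[-59,-57] w[-0,1] n3
  z197 s[-25,-16] w[-13,37] n22
  z203 s[-66,-61] w[-5,3] n8
  z203 s[-18,-15] w[-11,33] n5
  z203 s[-15,-5] w[-12,36] n19
  z209 s[-67,-62] w[-4,-1] n6
  z209 s[-11,-1] w[-11,35] n25
  z215 s[-73,-63] w[-3,17] n13
  z215 s[-2,-0] w[-11,33] n4
  z215 s[0,7] w[-11,36] n23
  z221 s[-73,-63] w[-3,27] n54
  z221 s[1,6] w[-9,27] n26
  z227 s[1,13] w[-8,28] n46
  z233 s[4,15] w[-7,30] n54
  z233 s[15,18] w[-5,29] n5
  z239 s[14,15] w[-3,28] n7
  z239 s[15,27] w[-6,28] n57
  z245 s[22,25] w[-3,27] n14
```

```bash
cat >> h.py <<'E'
from scipy.spatial.transform import Rotation as Ro
TH=np.radians(-9.7); EX=np.array([np.cos(TH),np.sin(TH),0]); EY=np.array([-EX[1],EX[0],0]); EZ=np.array([0,0,1.])
W0=.0118
def wp(s,z,w=W0): return np.array([.6,.21,0])+EX*s+EY*w+EZ*z   # latch frame -> world
def ori(tilt,sg): # tool approach = sin(tilt)*EX - cos(tilt)*EZ ; jaws along EY
    a=np.sin(tilt)*EX-np.cos(tilt)*EZ; x=sg*EY
    return Ro.from_matrix(np.c_[x,a,np.cross(x,a)]).as_quat(),a
def tcp(s,z,tilt,sg,tip=.019): # tip centre at (s,z)
    q,a=ori(tilt,sg); return wp(s,z)-a*tip,q
E
python3 - <<'E'
from h import *
from cell import robot,solver
print(Ro.from_quat(robot.state()['eef_rot']).as_matrix().round(2))
H=np.array([-.052,.174])
def tab(phi,off): 
    c,s=np.cos(phi),np.sin(phi); return H+[c*.098-s*(.010+off),s*.098+c*(.010+off)]
for sg in(1,-1):
    for phi,off in((38,.04),(38,0),(0,0),(-13,0)):
        p=np.radians(phi); P,q=tcp(*tab(p,off),max(p,0),sg); j=solver.ik(P,q); print(sg,phi,tab(p,off).round(3),P.round(3),None if j is None else np.round(j,2))
    for th in(69,35,0):
        t=np.radians(th);c,s=np.cos(t),np.sin(t);X=np.array([-.043,.150])+[-.065*c+.0065*s,.065*s+.0065*c]
        P,q=tcp(X[0]+.011,X[1],0,sg); j=solver.ik(P,q); print('lev',th,X.round(3),None if j is None else np.round(j,2))
E
```

```text
[[ 0.37 -0.   -0.93]
 [ 0.93 -0.    0.37]
 [-0.   -1.    0.  ]]
1 38 [-0.006  0.274] [0.585 0.225 0.289] [ 0.33 -0.06  1.88 -0.44  0.78 -0.84]
1 38 [0.019 0.242] [0.609 0.22  0.257] [ 0.31  0.01  1.87 -0.45  0.7  -0.83]
1 0 [0.046 0.184] [0.647 0.214 0.203] [ 0.15  0.43  1.33 -0.    1.38 -1.26]
1 -13 [0.046 0.162] [0.647 0.214 0.181] [ 0.15  0.45  1.36 -0.    1.34 -1.26]
lev 69 [-0.06   0.213] [ 0.2   0.23  1.54 -0.    1.38 -1.21]
lev 35 [-0.093  0.193] [ 0.22  0.19  1.63 -0.    1.33 -1.18]
lev 0 [-0.108  0.156] [ 0.23  0.2   1.69 -0.    1.25 -1.17]
-1 38 [-0.006  0.274] [0.585 0.225 0.289] [ 0.33 -0.06  1.88 -0.44  0.78  2.3 ]
-1 38 [0.019 0.242] [0.609 0.22  0.257] [ 0.31  0.01  1.87 -0.45  0.7   2.31]
-1 0 [0.046 0.184] [0.647 0.214 0.203] [ 0.15  0.43  1.33 -0.    1.38  1.89]
-1 -13 [0.046 0.162] [0.647 0.214 0.181] [ 0.15  0.45  1.36 -0.    1.34  1.89]
lev 69 [-0.06   0.213] [ 0.2   0.23  1.54 -0.    1.38  1.94]
lev 35 [-0.093  0.193] [ 0.22  0.19  1.63 -0.    1.33  1.96]
lev 0 [-0.108  0.156] [ 0.23  0.2   1.69 -0.    1.25  1.97]
```

```bash
python3 - <<'E'
from h import *
from cell import robot,solver,read_camera
H=np.array([-.052,.174])
def tab(phi,off=0): 
    c,s=np.cos(phi),np.sin(phi); return H+[c*.098-s*(.010+off),s*.098+c*(.010+off)]
robot.command_gripper(0.0)
p=robot.state()['ee_pos']; robot.move_linear([p[0]+.05,p[1]-.05,.33],speed=.3)
r=np.radians
P,q=tcp(*tab(r(40),.04),r(38),1); robot.move_to(P,q)
f0=robot.state()['force']
for d in(38,30,22,14,7,0,-5):
    P,q=tcp(*tab(r(d)),r(max(d,0)),1)
    hit=robot.move_linear(P,speed=.1,rotation=q,threshold=12)
    s=robot.state();print(d,hit,round(s['time_s'],2),(s['force']-f0).round(2))
    if hit:break
else:
    P,q=tcp(*tab(r(-22)),0,1); hit=robot.move_linear(P,speed=.03,threshold=6)
    s=robot.state();print(hit,round(s['time_s'],2),(s['force']-f0).round(2),s['ee_pos'],P, s['ee_pos'][2]-.019)
c=read_camera('side');pickle.dump({'side':c},open('d1.pkl','wb'))
cv2.imwrite('pics/s1.png',cv2.convertScaleAbs(cv2.resize(c['pixels'][65:205,110:300],None,fx=4,fy=4,interpolation=2),alpha=1.4))
E
```

```text
38 False 3.51 [ 0.94 -0.41 -1.07]
30 False 3.81 [-0.47  0.07 -0.7 ]
22 False 4.1 [-1.35  0.97 -0.13]
14 False 4.39 [-1.33 -0.27 -0.85]
7 False 4.67 [-0.66  0.42 -0.41]
0 False 4.94 [ 0.09  0.33 -0.8 ]
-5 False 5.19 [0.5  0.01 0.46]
False 6.31 [ 0.08  0.56 -0.79] [0.64421045 0.21447517 0.16586181] [0.64398908 0.21445195 0.16556039] 0.14686181289256728
```

View pics/s1.png

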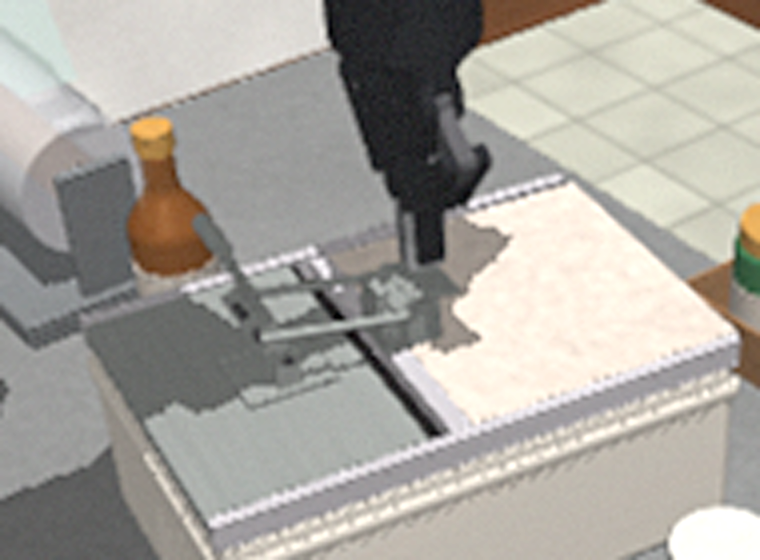

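```bash
python3 - <<'E'
from h import *
from cell import robot,read_camera
s0=robot.state();p=s0['ee_pos'];hit=robot.move_linear([p[0],p[1],p[2]-.02],speed=.02,threshold=6)
s=robot.state();print(hit,s['time_s'],s['ee_pos'],s['force']-s0['force'])
c=read_camera('side');t=read_camera('top')
for n,c in(('side',c),('top',t)):
    P=cloud(c);Q=P[(P[...,2]>.143)&(P[...,2]<.3)&(P[...,0]>.48)&(P[...,0]<.7)&(P[...,1]>.13)&(P[...,1]<.28)]-[.6,.21,0]
    q=np.c_[Q@EX,Q@EY,Q[:,2]]*1000
    print(n)
    for s0 in range(-75,75,6):
        k=q[(q[:,0]>=s0)&(q[:,0]<s0+6)&(q[:,2]<200)]
        if len(k):print(s0,'z pct',np.percentile(k[:,2],[0,25,50,75,100]).round(0),'wire',k[abs(k[:,1]-12)>17][:,2].round(0)[:12])
v=np.hstack([cv2.resize(c['pixels'][100:245,100:220],None,fx=3,fy=3,interpolation=2) if 0 else cv2.resize(t['pixels'][130:225,120:200],None,fx=4,fy=4,interpolation=2)])
E
```

```text
True 6.9 [0.64426156 0.21448688 0.15803089] [-1.55690604 -0.82752029  4.43204174]
side
-69 z pct [174. 174. 175. 175. 177.] wire []
-63 z pct [157. 170. 173. 179. 199.] wire [172. 171. 171. 169. 169.]
-57 z pct [144. 161. 171. 178. 192.] wire [171. 172. 173. 170. 168. 167. 167. 152. 150. 144.]
-51 z pct [143. 152. 159. 170. 180.] wire [170. 170. 168. 170. 171. 170. 168. 167. 153. 154. 152. 152.]
-45 z pct [144. 152. 154. 166. 170.] wire [167. 167. 165. 170. 167. 167. 166. 166. 166. 154. 154. 153.]
-39 z pct [147. 165. 166. 167. 168.] wire [168. 166. 168. 168. 168. 167. 166. 165. 165. 167. 168. 167.]
-33 z pct [163. 164. 165. 166. 166.] wire [164. 165. 166. 166. 165. 163. 165. 166. 165. 164. 165.]
-27 z pct [161. 163. 164. 166. 167.] wire [166. 166. 166. 163. 165. 163. 162. 166. 165. 167. 164. 165.]
-21 z pct [160. 163. 163. 165. 166.] wire [165. 165. 165. 164. 162. 160. 166. 163. 163. 163. 163. 163.]
-15 z pct [160. 161. 162. 163. 163.] wire [163. 163. 163. 160. 161. 160. 162. 162. 163. 162. 161.]
-9 z pct [157. 159. 162. 162. 164.] wire [163. 163. 162. 162. 159. 159. 157. 162. 164. 
[... 193 characters left out ...]
. 159. 160. 160. 158. 158.]
9 z pct [144. 153. 159. 165. 169.] wire [160. 159. 159. 157. 157. 156. 159. 160. 159. 157. 156. 156.]
15 z pct [143. 154. 157. 158. 161.] wire [158. 157. 156. 158. 157. 156. 154. 154. 147.]
21 z pct [144. 159. 161. 162. 166.] wire [161. 158. 161. 160. 158. 158.]
27 z pct [144. 163. 170. 184. 200.] wire [166. 163. 161. 161.]
33 z pct [144. 161. 175. 187. 200.] wire [161. 161. 162. 160.]
39 z pct [144. 159. 171. 184. 196.] wire [160. 159. 159.]
45 z pct [157. 161. 176. 188. 198.] wire [162. 159.]
51 z pct [157. 158. 159. 163. 172.] wire [161. 158.]
top
-9 z pct [160. 161. 161. 162. 162.] wire [162. 160.]
-3 z pct [159. 162. 165. 167. 167.] wire [159. 166. 164. 167.]
```

```bash
python3 - <<'E'
from h import *
from cell import robot,read_camera
s=robot.state();print(s['gripper_width'],s['ee_pos'],s['eef_rot'],s['force'],s['time_s'])
c=read_camera('side');w=read_camera('wrist');pickle.dump({'side':c,'wrist':w,'st':s},open('d2.pkl','wb'))
a=cv2.resize(c['pixels'][95:165,150:250],(798,559),interpolation=2)
cv2.imwrite('pics/s2.png',cv2.convertScaleAbs(a,alpha=1.5))
E
```

```text
0.0002105184278459648 [0.64427363 0.21448735 0.15800004] [ 0.54057471  0.45608352 -0.45578992 -0.54039092] [-1.1544035  -0.31274116  4.84196747] 7.0
```

View pics/s2.png

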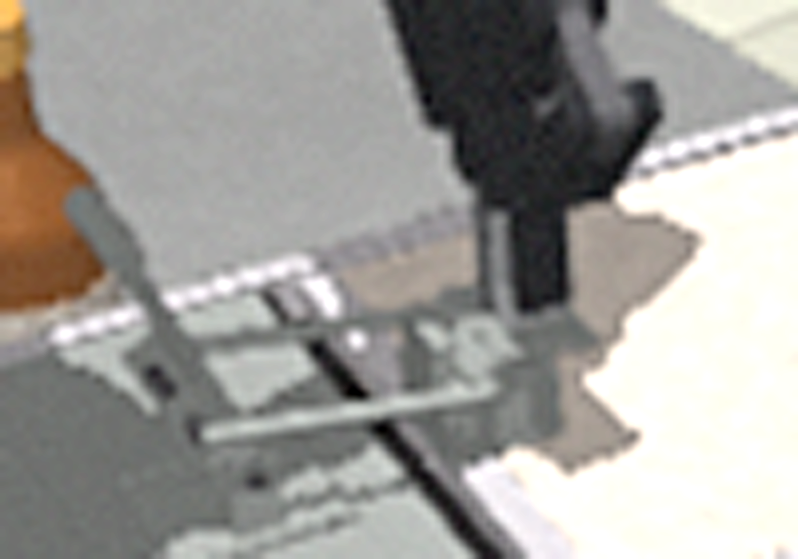

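```bash
python3 - <<'E'
from h import *
d=pickle.load(open('d2.pkl','rb'));c=d['side'];e=d['st']['ee_pos']-[.6,.21,0]
print('tcp s,w',e@EX,e@EY)
f=lambda X:tuple(((np.array(proj(c,X))-[150,95])*7.98).round())
print('tcp px',f(d['st']['ee_pos']),'tip19',f(d['st']['ee_pos']-[0,0,.019]))
for s,w in((.031,-.006),(.031,.030),(.061,-.006),(.061,.03)):print('tab corner .162',s,w,f(wp(s,.162,w)))
P=cloud(c)
for (u,v) in((495,300),(540,300),(540,280),(495,270),(540,330),(580,330),(520,345),(460,390)):
    x=P[int(95+v/7.98),int(150+u/7.98)]-[.6,.21,0];print((u,v),'s,w,z',(np.array([x@EX,x@EY,x[2]])*1000).round(1))
E
```

```text
tcp s,w 0.04288459823961069 0.011882831589079336
tcp px (np.float64(524.0), np.float64(320.0)) tip19 (np.float64(529.0), np.float64(379.0))
tab corner .162 0.031 -0.006 (np.float64(513.0), np.float64(353.0))
tab corner .162 0.031 0.03 (np.float64(454.0), np.float64(287.0))
tab corner .162 0.061 -0.006 (np.float64(615.0), np.float64(321.0))
tab corner .162 0.061 0.03 (np.float64(554.0), np.float64(256.0))
(495, 300) s,w,z [ 31.1   2.9 175. ]
(540, 300) s,w,z [ 39.8  -3.  175.4]
(540, 280) s,w,z [ 41.7   0.6 177.7]
(495, 270) s,w,z [ 31.3   1.7 185.4]
(540, 330) s,w,z [ 42.4   4.3 160.3]
(580, 330) s,w,z [ 52.5   1.3 158.6]
(520, 345) s,w,z [ 33.1  -5.4 164.1]
(460, 390) s,w,z [ 16.7   0.6 153.7]
```

```bash
python3 - <<'E'
from h import *
from cell import robot,read_camera
TIP=-.003
e=robot.state()['ee_pos'];robot.move_linear(e+[0,0,.09],speed=.15)
P,q=tcp(-.027,.265,0,1,TIP);robot.move_linear(P,speed=.2,rotation=q)
s=robot.state();print(s['time_s'],s['ee_pos'],s['force'])
c=read_camera('side');pickle.dump({'side':c},open('d3.pkl','wb'))
a=cv2.resize(c['pixels'][85:173,140:265],(798,562),interpolation=2)
cv2.imwrite('pics/s3.png',cv2.convertScaleAbs(a,alpha=1.5))
P=cloud(c);Q=P[(P[...,2]>.143)&(P[...,2]<.22)&(P[...,0]>.48)&(P[...,0]<.7)&(P[...,1]>.13)&(P[...,1]<.28)]-[.6,.21,0]
q=np.c_[Q@EX,Q@EY,Q[:,2]]*1000
for s0 in range(-81,75,6):
    k=q[(q[:,0]>=s0)&(q[:,0]<s0+6)]
    if len(k):print(s0,np.percentile(k[:,2],[0,25,50,75,100]).round(0),np.percentile(k[:,1],[0,100]).round(0))
E
```

```text
8.3667 [0.5754003  0.22614701 0.26139058] [ 0.41207898  0.51463593 -0.08845742]
-75 [219. 219. 219. 220. 220.] [-3. -3.]
-69 [174. 204. 211. 216. 219.] [-4. 26.]
-63 [157. 171. 173. 190. 211.] [-12.  26.]
-57 [143. 161. 171. 177. 193.] [-12.  27.]
-51 [145. 153. 162. 169. 180.] [-11.  26.]
-45 [143. 148. 154. 167. 171.] [-12.  34.]
-39 [147. 165. 166. 167. 169.] [-13.  36.]
-33 [163. 165. 166. 166. 167.] [-11.  32.]
-27 [162. 163. 164. 165. 167.] [-12.  35.]
-21 [162. 163. 163. 164. 165.] [-13.  36.]
-15 [159. 160. 161. 163. 164.] [-11.  35.]
-9 [157. 160. 162. 162. 163.] [-13.  35.]
-3 [158. 159. 161. 161. 162.] [-12.  33.]
3 [155. 156. 159. 159. 160.] [-12.  33.]
9 [144. 154. 159. 164. 168.] [-11.  34.]
15 [143. 154. 157. 159. 167.] [-14.  28.]
21 [143. 159. 161. 163. 165.] [-9. 31.]
27 [144. 152. 163. 164. 165.] [-8. 28.]
33 [144. 151. 161. 162. 164.] [-5. 30.]
39 [144. 158. 160. 161. 163.] [-7. 30.]
45 [158. 160. 160. 161. 162.] [-7. 29.]
51 [157. 159. 159. 160. 160.] [-5. 28.]
```

View pics/s3.png

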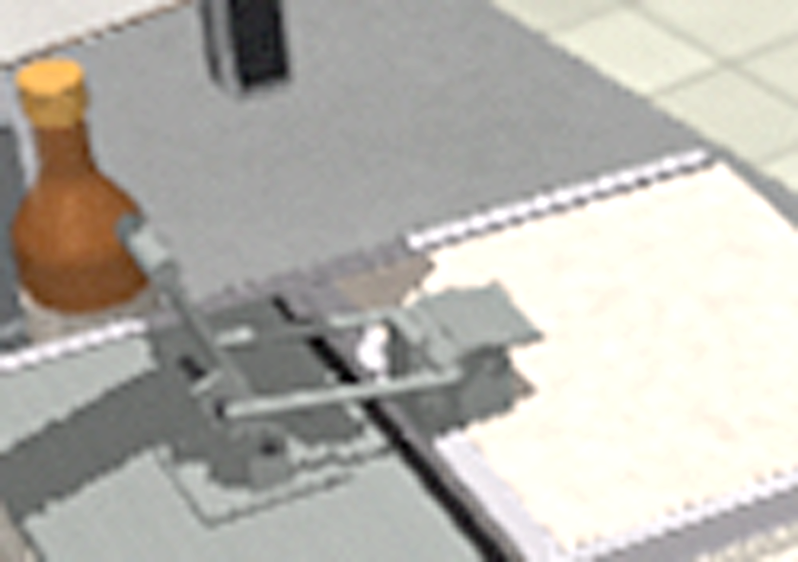

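```bash
python3 - <<'E'
from h import *
from cell import robot,read_camera
TIP=-.003;r=np.radians
P,q=tcp(-.027,.213,0,1,TIP);robot.move_linear(P,speed=.12)
f0=robot.state()['force']
P,q=tcp(-.065,.213,0,1,TIP);hit=robot.move_linear(P,speed=.05,threshold=1.5)
s=robot.state();x=s['ee_pos']-[.6,.21,0];print('contact',hit,s['time_s'],x@EX,(s['force']-f0).round(2))
off=x@EX; 
def X(th): c,n=np.cos(th),np.sin(th);return np.array([-.043-.065*c+.0065*n,.150+.065*n+.0065*c])
ds=np.clip(off-X(r(69))[0],.004,.018); print('ds',ds)
for d in(60,50,40,30,20,12,6):
    a=X(r(d));P,q=tcp(a[0]+ds,a[1],0,1,TIP)
    hit=robot.move_linear(P,speed=.06,threshold=25)
    s=robot.state();print(d,hit,round(s['time_s'],2),(s['force']-f0).round(2),s['ee_pos'].round(4),P.round(4))
    if hit:break
c=read_camera('side');pickle.dump({'side':c},open('d4.pkl','wb'))
a=cv2.resize(c['pixels'][85:173,140:265],(798,562),interpolation=2)
cv2.imwrite('pics/s4.png',cv2.convertScaleAbs(a,alpha=1.5))
E
```

```text
contact True 9.55 -0.05420196400672248 [-0.54  0.51 -0.64]
ds 0.006023679941490223
60 False 9.88 [-0.22  0.64 -0.79] [0.5384 0.2325 0.2062] [0.5391 0.2324 0.2065]
50 False 10.22 [-0.92  0.28 -0.28] [0.5285 0.2341 0.2006] [0.5293 0.2341 0.201 ]
40 False 10.57 [-0.53 -0.16 -0.57] [0.5198 0.2356 0.1933] [0.5206 0.2355 0.1938]
30 False 10.91 [-1.45  0.99 -0.44] [0.5125 0.2368 0.1846] [0.5133 0.2368 0.1851]
20 False 11.25 [-0.7   1.08 -0.45] [0.5068 0.2378 0.1747] [0.5075 0.2378 0.1753]
12 False 11.55 [-1.    0.45  0.58] [0.5036 0.2383 0.1662] [0.5042 0.2383 0.1669]
6 False 11.82 [-0.19  0.7  -0.57] [0.502  0.2386 0.1597] [0.5025 0.2386 0.1603]
```

View pics/s4.png

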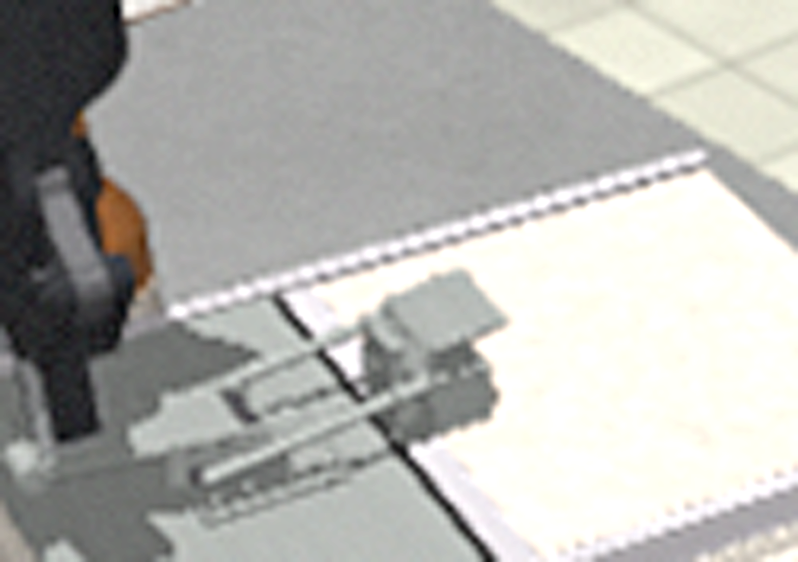

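```bash
python3 - <<'E'
from h import *
from cell import robot,read_camera
f0=robot.state()['force'];e=robot.state()['ee_pos']
hit=robot.move_linear(e+[-.0005,0,-.022],speed=.03,threshold=15)
s=robot.state();print(hit,s['time_s'],s['ee_pos'],(s['force']-f0).round(2))
robot.hold(.2)
e=s['ee_pos'];robot.move_linear(e+[0,0,.03],speed=.1);robot.move_linear(e+EX*-.15+[0,0,.17],speed=.25)
c=read_camera('side');t=read_camera('top');pickle.dump({'side':c,'top':t},open('d5.pkl','wb'))
a=cv2.resize(c['pixels'][85:185,130:265],(798,590),interpolation=2)
cv2.imwrite('pics/s5.png',cv2.convertScaleAbs(a,alpha=1.5))
for c in(c,t):
  P=cloud(c);Q=P[(P[...,2]>.139)&(P[...,2]<.22)&(P[...,0]>.47)&(P[...,0]<.7)&(P[...,1]>.13)&(P[...,1]<.28)]-[.6,.21,0]
  q=np.c_[Q@EX,Q@EY,Q[:,2]]*1000
  for s0 in range(-135,75,8):
    k=q[(q[:,0]>=s0)&(q[:,0]<s0+8)]
    if len(k):print(s0,np.percentile(k[:,2],[0,25,50,75,100]).round(0),np.percentile(k[:,1],[0,100]).round(0))
E
```

```text
True 12.325 [0.50246678 0.2388664  0.15086252] [-2.58 -0.36  9.73]
-127 [150. 155. 157. 158. 161.] [-3. 28.]
-119 [150. 155. 156. 157. 160.] [-4. 26.]
-111 [152. 155. 155. 156. 157.] [-3. 27.]
-103 [150. 155. 155. 156. 158.] [-3. 27.]
-95 [153. 155. 155. 156. 157.] [-4. 28.]
-87 [152. 155. 155. 156. 159.] [-4. 28.]
-79 [140. 150. 155. 155. 158.] [-4. 26.]
-71 [143. 148. 154. 156. 158.] [-11.  27.]
-63 [143. 148. 154. 156. 157.] [-14.  25.]
-55 [139. 149. 153. 155. 159.] [-13.  28.]
-47 [139. 150. 151. 153. 156.] [-13.  31.]
-39 [143. 149. 151. 152. 154.] [-12.  34.]
-31 [148. 150. 152. 153. 154.] [-11.  38.]
-23 [150. 152. 153. 154. 154.] [-11.  34.]
-15 [150. 153. 155. 156. 157.] [-12.  33.]
-7 [153. 154. 156. 157. 158.] [-13.  35.]
1 [139. 150. 158. 163. 169.] [-12.  34.]
9 [140. 158. 163. 167. 168.] [-11.  30.]
17 [141. 151. 166. 168. 170.] [-6. 30.]
25 [139. 151. 167. 169. 171.] [-6. 31.]
33 [139. 168. 170. 171. 173.] [-6. 30.]
41 [168. 168. 169. 169. 170.] [-4. 25.]
-127 [152. 156. 158. 160. 162.] [-3. 28.]
-119 [155. 157. 158. 159. 164.] [-3. 27.]
-111 [151. 154. 156. 157. 161.] [-2. 26.]
-103 [151. 155. 156. 158. 162.] [-3. 27.]
-95 [152. 154. 156. 157. 160.] [-3. 26.]
-87 [151. 154. 156. 157. 159.] [-2. 26.]
-79 [144. 154. 156. 157. 160.] [-4. 27.]
-71 [143. 150. 156. 157. 161.] [-11.  35.]
-63 [143. 152. 156. 157. 162.] [-11.  34.]
-55 [143. 152. 155. 156. 160.] [-11.  35.]
-47 [147. 151. 152. 154. 160.] [-12.  35.]
-39 [139. 149. 152. 153. 156.] [-11.  34.]
-31 [139. 152. 153. 155. 156.] [-11.  34.]
-23 [149. 152. 154. 156. 160.] [-10.  35.]
-15 [152. 153. 155. 156. 160.] [-11.  34.]
-7 [153. 155. 157. 159. 160.] [-11.  35.]
1 [139. 152. 159. 166. 170.] [-12.  34.]
9 [141. 160. 163. 167. 173.] [-11.  35.]
17 [139. 167. 168. 170. 172.] [-6. 29.]
25 [146. 168. 169. 171. 174.] [-5. 29.]
33 [151. 169. 171. 171. 176.] [-5. 30.]
41 [168. 169. 171. 173. 174.] [-5. 28.]
```

View pics/s5.png

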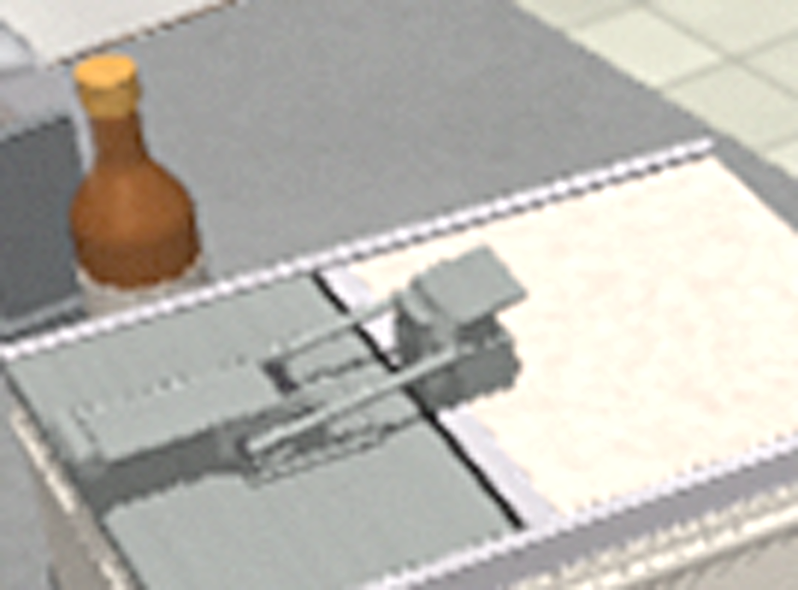

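```bash
python3 - <<'E'
from h import *
from cell import robot,read_camera
TIP=-.003
P,q=tcp(.034,.24,0,1,TIP);robot.move_to(P,q)
P,q=tcp(.034,.185,0,1,TIP);robot.move_linear(P,speed=.12)
f0=robot.state()['force'];P,q=tcp(.034,.153,0,1,TIP);hit=robot.move_linear(P,speed=.025,threshold=6)
s=robot.state();print(hit,s['time_s'],s['ee_pos'],(s['force']-f0).round(2))
e=s['ee_pos'];robot.move_linear(e+[0,0,.06],speed=.12);P,q=tcp(-.26,.33,0,1,TIP);robot.move_to(P,q)
c=read_camera('side');t=read_camera('top');pickle.dump({'side':c,'top':t},open('d6.pkl','wb'))
a=cv2.resize(c['pixels'][85:185,130:265],(798,590),interpolation=2)
cv2.imwrite('pics/s6.png',cv2.convertScaleAbs(a,alpha=1.5))
for c in(c,t):
  P=cloud(c);Q=P[(P[...,2]>.139)&(P[...,2]<.22)&(P[...,0]>.47)&(P[...,0]<.7)&(P[...,1]>.13)&(P[...,1]<.28)]-[.6,.21,0]
  q=np.c_[Q@EX,Q@EY,Q[:,2]]*1000
  for s0 in range(-135,75,8):
    k=q[(q[:,0]>=s0)&(q[:,0]<s0+8)]
    if len(k):print(s0,np.percentile(k[:,2],[25,50,75,100]).round(0))
E
```

```text
True 16.5917 [0.63607776 0.21583336 0.16390871] [-0.73  0.92  5.37]
-127 [158. 160. 162. 164.]
-119 [158. 159. 161. 163.]
-111 [157. 158. 159. 160.]
-103 [157. 158. 158. 160.]
-95 [156. 157. 158. 159.]
-87 [157. 158. 158. 160.]
-79 [151. 156. 157. 159.]
-71 [149. 156. 157. 159.]
-63 [149. 155. 157. 158.]
-55 [150. 153. 155. 159.]
-47 [150. 152. 153. 156.]
-39 [149. 150. 151. 153.]
-31 [151. 152. 152. 154.]
-23 [151. 153. 154. 155.]
-15 [152. 154. 155. 155.]
-7 [154. 155. 156. 157.]
1 [150. 156. 162. 169.]
9 [157. 162. 165. 167.]
17 [150. 165. 166. 169.]
25 [151. 166. 167. 169.]
33 [166. 168. 168. 170.]
41 [167. 168. 168. 168.]
-127 [159. 161. 163. 165.]
-119 [159. 161. 163. 165.]
-111 [158. 159. 160. 162.]
-103 [158. 159. 160. 163.]
-95 [157. 158. 159. 164.]
-87 [157. 158. 159. 162.]
-79 [156. 157. 159. 162.]
-71 [152. 156. 157. 162.]
-63 [150. 155. 157. 161.]
-55 [152. 156. 158. 160.]
-47 [151. 153. 155. 158.]
-39 [150. 153. 154. 158.]
-31 [151. 153. 153. 156.]
-23 [153. 154. 156. 158.]
-15 [152. 154. 155. 158.]
-7 [155. 155. 157. 159.]
1 [153. 158. 166. 172.]
9 [159. 161. 164. 172.]
17 [165. 166. 168. 173.]
25 [166. 168. 169. 172.]
33 [167. 168. 170. 173.]
41 [167. 168. 170. 173.]
```

View pics/s6.png

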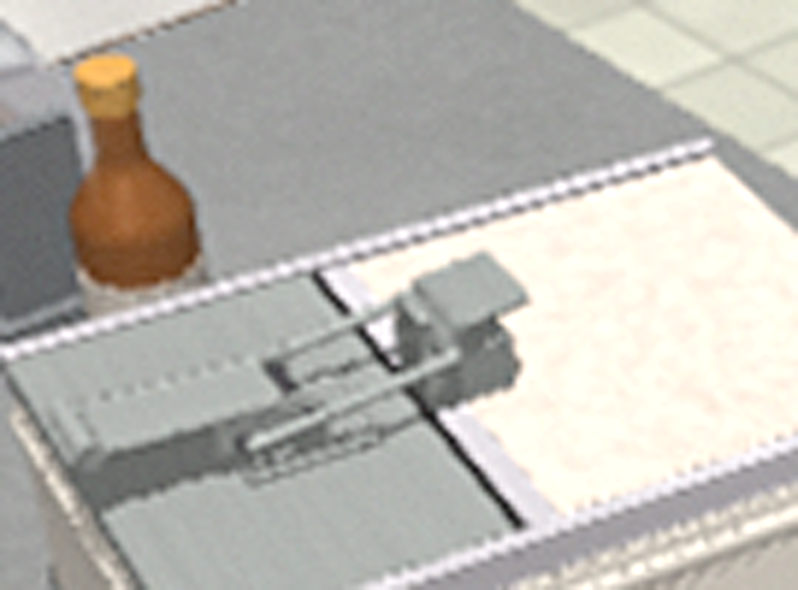

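```bash
python3 - <<'E'
from h import *
from cell import robot,read_camera
TIP=-.003
P,q=tcp(-.104,.19,0,1,TIP);robot.move_to(P,q)
f0=robot.state()['force'];P,q=tcp(-.106,.140,0,1,TIP);hit=robot.move_linear(P,speed=.03,threshold=22)
s=robot.state();print(hit,s['time_s'],s['ee_pos'],(s['force']-f0).round(2))
robot.hold(.4);s=robot.state();print(s['ee_pos'],(s['force']-f0).round(2))
e=s['ee_pos'];robot.move_linear(e+[0,0,.06],speed=.12);P,q=tcp(-.26,.33,0,1,TIP);robot.move_to(P,q)
D={}
for i in range(2):
 for n in('side','top'):
  c=read_camera(n);D[n]=c
  P=cloud(c);Q=P[(P[...,2]>.139)&(P[...,2]<.22)&(P[...,0]>.47)&(P[...,0]<.7)&(P[...,1]>.13)&(P[...,1]<.28)]-[.6,.21,0]
  q=np.c_[Q@EX,Q@EY,Q[:,2]]*1000
  k=q[(q[:,0]>-122)&(q[:,0]<-75)&(abs(q[:,1]-12)<12)];k=k[abs(k[:,2]-np.median(k[:,2]))<6]
  t=q[(q[:,0]>20)&(q[:,0]<46)&(q[:,2]>160)]
  print(n,'lever slope',np.polyfit(k[:,0],k[:,2],1)[0],'z',np.median(k[:,2]),'tab',np.median(t[:,2]),t[:,0].max(),robot.state()['time_s'])
 robot.hold(.8)
pickle.dump(D,open('d7.pkl','wb'))
a=cv2.resize(D['side']['pixels'][85:185,130:265],(798,590),interpolation=2)
cv2.imwrite('pics/s7.png',cv2.convertScaleAbs(a,alpha=1.5))
for f in('d5','d6'):
 for n,c in pickle.load(open(f+'.pkl','rb')).items():
  P=cloud(c);Q=P[(P[...,2]>.139)&(P[...,2]<.22)&(P[...,0]>.47)&(P[...,0]<.7)&(P[...,1]>.13)&(P[...,1]<.28)]-[.6,.21,0]
  q=np.c_[Q@EX,Q@EY,Q[:,2]]*1000
  k=q[(q[:,0]>-122)&(q[:,0]<-75)&(abs(q[:,1]-12)<12)];k=k[abs(k[:,2]-np.median(k[:,2]))<6]
  print(f,n,'slope',np.polyfit(k[:,0],k[:,2],1)[0])
E
```

```text
True 20.55 [0.49823547 0.2394654  0.15085581] [-1.93  0.21  7.93]
[0.49821918 0.2394677  0.15087311] [-1.14 -0.37  7.14]
side lever slope -0.03942422419044326 z 155.75494383932337 tab 167.5029307471257 42.277674593036664 22.45
top lever slope -0.03067923679292961 z 156.50209126308084 tab 168.30602657962177 45.336872321978625 22.5
side lever slope -0.04838550469351524 z 155.96471776157932 tab 167.36948665810547 43.268831802768034 23.35
top lever slope -0.031540385104546056 z 156.4066375208691 tab 168.53793275442837 45.05594262073791 23.4
d5 side slope -0.03933611308345584
d5 top slope -0.06351118750618621
d6 side slope -0.0767969362347294
d6 top slope -0.07489754406644752
```

View pics/s7.png

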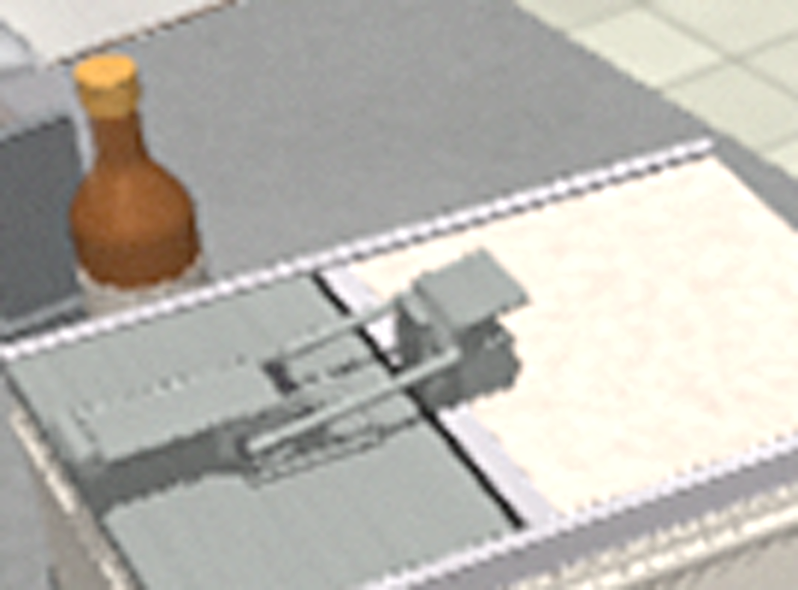

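```bash
python3 - <<'E'
from h import *
D=pickle.load(open('d7.pkl','rb'));D0=pickle.load(open('d0.pkl','rb'))
for n,c in D.items():
  P=cloud(c)-[.6,.21,0];q=np.stack([P@EX,P@EY,P[...,2]],-1).reshape(-1,3)*1000
  k=q[(q[:,0]>-122)&(q[:,0]<-45)&(q[:,1]<-25)&(q[:,1]>-70)&(abs(q[:,2]-130)<6)];print(n,'deck slope',np.polyfit(k[:,0],k[:,2],1)[0])
  # post/block front face position before/after
  for E in(D0,D):
    P=cloud(E[n])-[.6,.21,0];q=np.stack([P@EX,P@EY,P[...,2]],-1).reshape(-1,3)*1000
    k=q[(abs(q[:,0])<25)&(abs(q[:,1]-12)<8)&(q[:,2]>140)&(q[:,2]<151)];print('  front face s',np.percentile(k[:,0],[10,50]).round(1),len(k))
# other tub lever
c=D0['top'];P=cloud(c);m=(P[...,2]>.1)&(P[...,2]<.13)&(P[...,1]<0)&(P[...,1]>-.15)&(P[...,0]>.45)&(P[...,0]<.66)
Q=P[m];m2,s2=Q[:,:2].mean(0),np.linalg.svd(Q[:,:2]-Q[:,:2].mean(0),full_matrices=False)[2][0];s2*=np.sign(s2[0]);u=(Q[:,:2]-m2)@s2*1000
print('other axis',np.degrees(np.arctan2(s2[1],s2[0])))
for a in range(-110,110,10):
  k=Q[(u>=a)&(u<a+10)]
  if len(k)>3:print(a,(np.median(k[:,2])*1000).round(1),len(k))
E
```

```text
side deck slope 0.007156212890634216
  front face s [ 9.5 10.4] 13
  front face s [1.7 2.2] 9
top deck slope 0.0035686191641001895
  front face s [11.9 12.5] 6
  front face s [4.1 4.7] 5
other axis -69.8699914103793
-10 102.5 9
0 102.0 8
```

```bash
python3 - <<'E'
from h import *
from cell import robot,read_camera
TIP=-.003
P,q=tcp(-.110,.172,0,1,TIP);robot.move_to(P,q)
f0=robot.state()['force']
P,q=tcp(-.110,.1555,0,1,TIP);robot.move_linear(P,speed=.04,threshold=20)
s=robot.state();print(s['time_s'],s['ee_pos'],(s['force']-f0).round(2))
P,q=tcp(-.111,.147,0,1,TIP);hit=robot.move_linear(P,speed=.012,threshold=18)
s=robot.state();print(hit,s['time_s'],s['ee_pos'],(s['force']-f0).round(2))
e=s['ee_pos'];robot.move_linear(e+[0,0,.05],speed=.12);P,q=tcp(-.26,.30,0,1,TIP);robot.move_to(P,q)
D={}
for n in('side','top'):
  c=read_camera(n);D[n]=c
  P=cloud(c);Q=P[(P[...,2]>.139)&(P[...,2]<.22)&(P[...,0]>.47)&(P[...,0]<.7)&(P[...,1]>.13)&(P[...,1]<.28)]-[.6,.21,0]
  q=np.c_[Q@EX,Q@EY,Q[:,2]]*1000
  k=q[(q[:,0]>-122)&(q[:,0]<-75)&(abs(q[:,1]-12)<12)];k=k[abs(k[:,2]-np.median(k[:,2]))<6]
  t=q[(q[:,0]>20)&(q[:,0]<46)&(q[:,2]>160)]
  print(n,'lever slope',np.polyfit(k[:,0],k[:,2],1)[0],'z',np.median(k[:,2]),'tab',np.median(t[:,2]),t[:,0].max(),robot.state()['time_s'])
E
```

```text
25.6333 [0.49357497 0.24060466 0.15349019] [-3.07 -0.32  6.58]
True 26.025 [0.4936969  0.24071289 0.15340469] [-4.1  -2.03  9.01]
side lever slope -0.04267574053493331 z 155.81417242385598 tab 167.79349384051545 41.837910945719294 27.3917
top lever slope -0.03656757251366455 z 156.27788100809605 tab 168.2871519493761 44.918381604128506 27.4417
```

```bash
python3 -c "
from cell import ticket,robot
ticket.job_done();print(robot.state()['time_s'])"
```

```text
the job is handed in; nothing more can be done
the job is handed in; nothing more can be done
```

I closed the deep tub's draw latch and handed it in at about 27.5 s. I pressed the hook down over the keeper post first, then pushed the lever along its arc until it met a firm stop. After that I re-pressed the tab once and the lever twice.

**What the last checks showed:**
- **Hook:** it is still hooked. The tab sits about 12 mm above the keeper seat, which is within the expected 6–13 mm but near the top of it.
- **Lid:** the keeper moved about 8 mm towards the tub, out of the 8.5 mm travel. I measured this just before the last lever press.
- **Lever:** it stayed put after I let go, and its face is at about 156 mm, which is the height expected when flat.

**What was less certain:**
- **Lever slope:** it still read about 0.04 rad in both camera views, where exactly flat would be 0. A further slow press did not lower it, so I took it as locked. I have no direct reading of the lock.
- **Lever lift:** re-pressing the tab raised the lever to about 0.075 rad, and pressing the lever again brought it back down.
- **Finger length:** with the gripper shut, the fingertips reached about 20 mm less far than the stated 19 mm. I corrected for that from the images and the contact forces.

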